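# Clear the tote's gate, free its two catches and hold it wide

### The arm

A 7-joint arm with a two-finger parallel gripper is mounted at the origin on the work surface. World frame = base frame: x ahead of the robot, y to its left, z up, the work surface at z = 0. Lengths are in m, angles in rad, forces in N, time in s.
With the tool pointing down it reaches from about 0.425 to 0.875 m from the base axis. Payload 4.7 kg.
Tool frame: the origin (TCP) lies midway between the tips of the shut fingers; the grasp point (between the pads) lies 19 mm behind it; z points along the fingers, y is the line along which they close (so a half turn about z gives the same grasp; the last joint's range is limited). The gripper opens to 87 mm and grips with 3 to 60 N. Pads are 19 mm wide; open, the fingers measure 117 mm over their backs; the gripper's body (75 mm by 190 mm) begins 51 mm behind the grasp point.
Start: joints at [1.144, 0.321, -0.07, 1.45, 0.023, 1.371, -0.057], TCP at [0.277, -0.588, 0.223] pointing down, gripper open.
Joint ranges: [-2.86, 2.86], [-0.3, 2.09], [-1.38, 1.24], [0.06, 2.45], [-1.56, 4.7], [0.09, 2.05], [-2.69, 2.69]. Speed limits (rad/s): [2.57, 2.57, 3.14, 3.14, 3.14, 3.14, 3.14].

### API

Orientations are given as a rotation vector (axis times angle).
In Python, from bench import ctrl gives the robot as it stands. The module is installed in compiled form; this text tells all that it offers.
- The arm moves only by the shell command python3 -m handwheel 'ROWS' [FORCE]. ROWS is JSON, a list of rows, each a list of 7 numbers: the finger opening in m, from 0 to 0.087, then the shift along the tool's x, y, z in m, then the turn, a rotation vector about the tool's x, y, z in degrees. A call has 1 to 12 rows; each row shifts and turns the commanded pose from where the row before left it, along the tool's axes as they then stand; what a row does not reach is not made up. A row lasts 1/8 s, in which the tool goes at most 62.5 mm and 10.7 degrees, less where a joint would pass 70% of its speed; a pose out of reach is approached as far as the arm can. A call is refused whole if a number of a shift passes 0.0625 or a number of a turn 10.7, either way. A call with a gripper value outside its range is refused whole. The fingers move at their own pace and stop on an object; FORCE is the grip in N (left out, the last holds). Time passes only in rows, so rows that do not move let the fingers close. It gives the time, the measured TCP pose, the force, the opening and the grip force at its end, in the units of the state.
- ctrl.get_state(): the state, without advancing time (a new reading comes with each control period).
- ctrl.get_image(name): name is "side" or "top"; returns (picture, depth): 480x640x3 uint8, blue, green, red; 480x640 float32, m along the optical axis (not along the pixel's ray), 0 where there is no reading.
- ctrl.camera_info(name): a dict with "intrinsics" (3x3 intrinsics, pixels), "R" (3x3) and "t" (3): a world point X has camera coordinates R X + t. Camera axes: x right, y down, z forward; pixel columns grow to the right and rows downward; lengths in m; the calibration is good to about 2 mm. A picture is of the moment at which its call begins. camera_info takes no time and is no camera call.
- ctrl.close_job(): hands the job in; it is judged then, once.
The state is a dict: "time": time; "joint_positions": joint angles; "qd": joint speeds; "joint_torque": joint torques, N m; "position": TCP position; "tool_rot": TCP orientation; "ft_force": force on the tool from outside, world axes, zero at the start; "torque": the same for the moment, N m; "grip_width": opening from 0.0 (shut) to 1.0 (fully open); "grip_force": force on a finger pad.
Only numpy, scipy, OpenCV 4.12 (cv2) and the standard library are available. Lean on these libraries where they do the work, as an engineer would, in place of code of your own. Each camera call takes 0.05 s, during which the arm holds its last target. There are 200 camera calls.

### The job

The welded post foot is standing in the way of the mesh tote's gate: set it down gently on the green rack, upright, with its base plate squarely across both rails. Then squeeze the yellow safety catch fully back, after that squeeze the red latch on the gate, and swing the gate out past its detent until it stands wide open, about square to the front of the tote. The gate pulls itself shut, so finish while still holding it wide open for your mate to empty the tote, and leave the other things on the bench where they are.

Things in the scene. Friction and masses are not known exactly. Their poses are not given: they have to be found in the camera images.
- post_foot: Welded post foot, 0.45 kg (varies): steel base plate 110 (its x) x 60 (its y) x 6 mm with a copper-brown stub of 30 mm square tube, 55 mm tall, upright on the plate's centre (total height 61 mm). Starts standing upright on the bench in front of the gate, in the gate's swing. Origin: centre of the underside of the plate.
- rack: Fixed rack: two green flat bars on edge, each 10 mm thick (x) and 100 mm long (y), their centre lines at x = -35 and +35 mm, tops 60 mm above the bench. Origin: on the bench under its centre. The post foot belongs on top of both rails, its long side (x) along the rack's x (either way round), centred within 20 mm in x and 30 mm in y.
- tote: Fixed blue-framed steel mesh tote, 252 mm deep (x), 340 mm wide (y), 130 mm high, holding sawn blanks. Origin: on the bench under its centre. Its front is at x = -126 mm (it looks to -x, toward the robot). In that front, from y = -65 to +150 mm, hangs the gate, 12 mm thick, from 30 to 130 mm above the bench; hinge axis vertical at x = -120, y = +150 mm.
- gate_hinge (a point): Point on the gate's vertical hinge axis, 166 mm above the bench (the height at which both catches are gripped). Its x, y axes turn with the gate; the gate leaf runs 215 mm from the hinge along its -y.
- gate (a joint): Gate angle, rad: 0 shut, grows as the free end swings out toward the robot (clockwise seen from above), stop at 1.75. A hinge spring always pulls it shut (about 1 N at the latch when shut, 2 N wide). A sprung ball under the gate meets a brass ridge, the detent, at about 0.8 rad and is over it at about 1.1, taking 3 to 6 N at the latch; let go beyond, the gate falls back to about 1.06 only.
- safety_grip: Fixed yellow tab of the safety catch, at the right end of the tote's front seen from the robot. Origin: centre of its outer face, 166 mm up; axes as the tote's. The moving yellow tab stands toward +y: outer face at y = +46 mm with the bolt home, +26 fully back. All four tabs: upright, 26 mm wide, 6 thick, 137 to 187 mm above the bench; a pair is squeezed together from above.
- safety (a joint): Travel of the yellow safety bolt, m: about 0 (0 to 0.003) home, its tip then overlapping the front of the gate by 12 mm; 0.020 fully back. It slides with 4 N of drag, has no spring and stays where it is put. Counts as back from 0.015.
- latch_grip: Fixed red tab of the latch on top of the gate, near its free end; it moves with the gate. Origin: centre of this tab's outer face, 166 mm above the bench, 148 mm from the hinge axis; axes turn with the gate. The moving red tab stands toward its -y (the free end): its outer face is at y = -46 mm at rest, -26 mm when fully squeezed.
- latch (a joint): Travel of the red latch bolt, m: 0 at rest, its tip then 11 mm behind the strike on the tote; 0.020 fully squeezed. A spring (4 N, rising to 8 N) throws it out again when let go, so it must be kept squeezed (from 0.014 on) until the gate has left the shut position (about 0.1 rad).
- magnet: Bystander: orange welding magnet, a flat triangle of about 90 mm, 16 mm thick, left of the tote. Origin under its centre. Not to be disturbed.
- blank: Bystander: sawn steel blank 80 x 38 x 32 mm on the bench near the robot. Origin under its centre. Not to be disturbed.
- wrench: Bystander: steel wrench, 170 mm long, lying right of the tote. Origin under its middle. Not to be disturbed.

How it is judged:
By the outcome, as a careful person would: the job done as asked, in the order asked, and still so for the second after the job is handed in, while the arm keeps its last pose, push and grip.
It also fails if it takes over 69 s, if anything falls off the work surface, if the arm or the gripper's body presses on something with over 40 N, if the wrist force passes 120 N, or if a joint passes its speed limit or range.

## Working session

There is one attempt and no reset: what is moved stays moved. The work goes in short steps, Python scripts to look and compute and a shell command to move; the robot and the scene stay as the last step left them, time stands still between calls to the robot, and variables do not carry over. Pictures are saved under pics/ and viewed, at most 10 in all, crops included, and the job is handed in when it is done.

```bash
mkdir -p pics; cat > h.py <<'E'
import numpy as np, cv2
from bench import ctrl
from scipy.spatial.transform import Rotation as Ro
def grab(n,tag):
    im,d=ctrl.get_image(n); np.savez(f'pics/{tag}.npz',im=im,d=d); cv2.imwrite(f'pics/{tag}.png',im); return im,d
def load(tag):
    z=np.load(f'pics/{tag}.npz'); return z['im'],z['d']
def world(n,d):
    c=ctrl.camera_info(n); K=np.array(c['intrinsics']);R=np.array(c['R']);t=np.array(c['t'])
    v,u=np.mgrid[0:480,0:640]
    p=np.stack([(u-K[0,2])/K[0,0]*d,(v-K[1,2])/K[1,1]*d,d],-1)
    return (p-t)@R
E
python3 - <<'E'
from h import *
for n in('top','side'): grab(n,n+'0'); c=ctrl.camera_info(n); print(n,c)
s=ctrl.get_state(); print(s)
E
```

```text
top {'intrinsics': array([[455.18085583,   0.        , 323.44797261],
       [  0.        , 455.18085583, 247.10234854],
       [  0.        ,   0.        ,   1.        ]]), 'R': array([[ 0.02269464, -0.99973842, -0.00283767],
       [-0.98268719, -0.02178534, -0.18398717],
       [ 0.18387722,  0.00696407, -0.98292455]]), 't': array([0.05202035, 0.60256584, 0.99286413])}
side {'intrinsics': array([[442.1359632 ,   0.        , 313.23858939],
       [  0.        , 442.1359632 , 238.41201877],
       [  0.        ,   0.        ,   1.        ]]), 'R': array([[ 0.97048533, -0.24108131,  0.00616698],
       [-0.15600184, -0.64708393, -0.74628802],
       [ 0.18390665,  0.72329951, -0.66559459]]), 't': array([-0.55025825,  0.22022945,  0.91559279])}
{'time': 0.1, 'joint_positions': array([ 1.144137  ,  0.32174751, -0.0700545 ,  1.45157395,  0.02259987,
        1.37078786, -0.05691782]), 'qd': array([ 0.00090864, -0.00096083,  0.00113155, -0.00206766,  0.0015453 ,
       -0.0001126 ,  0.00071896]), 'joint_torque': array([-6.02317286e-04, -4.92572486e+01, -4.05899137e-01, -3.13400352e+01,
       -6.40489510e-02,  3.95426864e-02,  7.92841070e-05]), 'position': array([ 0.27703223, -0.58745357,  0.22156101]), 'tool_rot': array([-3.06399502e+00, -6.86361061e-01,  7.50975359e-04]), 'ft_force': array([-0.12093428,  0.25843934, -0.21091633]), 'torque': array([-0.01830313,  0.00188328,  0.00756249]), 'grip_force': 0.0, 'grip_width': 0.993321430507938}
```

View pics/top0.png

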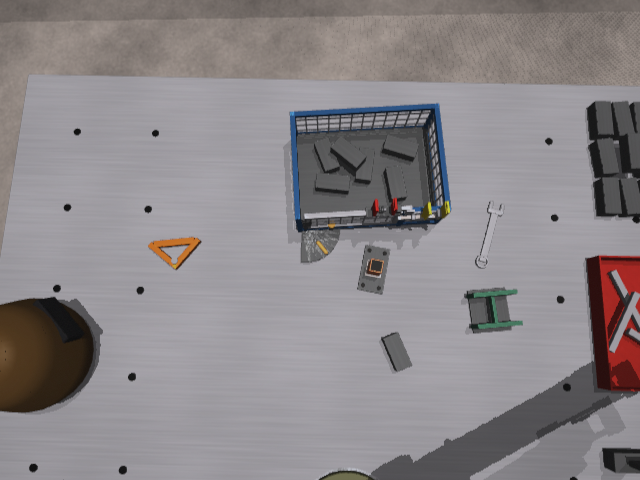

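View pics/side0.png

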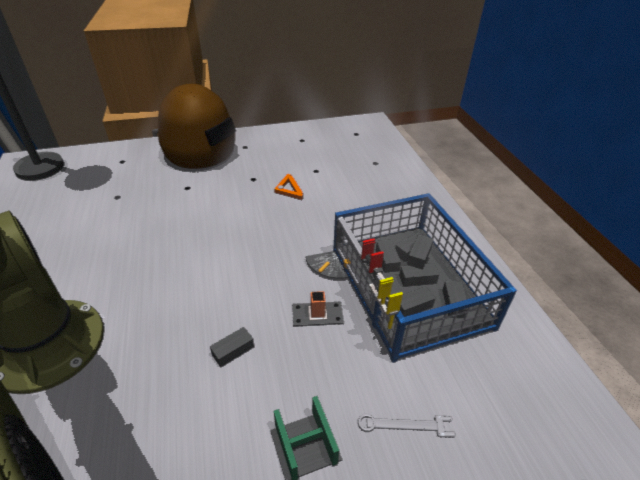

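The top view shows the foot at about (375,267), its plate long side running near vertical. The rack is at (491,310), with red tabs at (376,207) and (394,206), and yellow tabs at (430,210) and (446,208). The tote's front edge is at row ~225.

```bash
python3 - <<'E'
from h import *
im,d=load('top0'); W=world('top',d); hsv=cv2.cvtColor(im,cv2.COLOR_BGR2HSV); H,S,V=[hsv[...,i].astype(int) for i in range(3)]
def rep(name,m,rect=True):
    p=W[m]; print(name,len(p))
    if len(p)<4: return
    print('  med',np.median(p,0).round(4),'min',p.min(0).round(4),'max',p.max(0).round(4))
    if rect:
        (c,s,a)=cv2.minAreaRect((p[:,:2]*1000).astype(np.float32)); print('  rect',np.round(c,1),np.round(s,1),round(a,1))
v,u=np.mgrid[0:480,0:640]
def box(a,b,c,e): return (u>=a)&(u<=b)&(v>=c)&(v<=e)&(d>0)
Z=W[...,2]
rep('footplate',box(345,400,235,305)&(Z>0.003)&(Z<0.02))
rep('foot tube top',box(355,395,250,285)&(Z>0.053)&(Z<.07))
g=box(455,530,280,340)&(H>40)&(H<90)&(S>80)
rep('rack',g&(Z>0.053)&(Z<.07))
rep('rail far',g&(Z>0.053)&(v<308)); rep('rail near',g&(Z>0.053)&(v>316))
r=((H<8)|(H>172))&(S>150)&(V>80)
for k,(a,b) in {'L':(368,385),'R':(386,402)}.items(): rep('red'+k,box(a,b,190,225)&r&(Z>.17))
y=(H>22)&(H<35)&(S>150)&(V>80)
for k,(a,b) in {'L':(420,438),'R':(439,456)}.items(): rep('yel'+k,box(a,b,190,225)&y&(Z>.17))
rep('blue',box(280,460,95,240)&(H>100)&(H<125)&(S>120)&(Z>.12)&(Z<.14))
m=box(300,370,205,225)&(Z>.12)&(Z<.14)&(S<60)
rep('gate top',m)
# side
im,d=load('side0'); W=world('side',d); Z=W[...,2]; hsv=cv2.cvtColor(im,cv2.COLOR_BGR2HSV); H,S,V=[hsv[...,i].astype(int) for i in range(3)]
r=((H<8)|(H>172))&(S>150)&(V>80); y=(H>22)&(H<35)&(S>150)&(V>80)
print('SIDE')
rep('footplate',box(285,350,295,332)&(Z>0.003)&(Z<0.02))
rep('redA',box(355,375,235,256)&r&(Z>.13)); rep('redB',box(369,387,251,272)&r&(Z>.13))
rep('yelA',box(375,392,275,300)&y&(Z>.13)); rep('yelB',box(388,404,290,315)&y&(Z>.13))
rep('rack',box(265,345,390,479)&(H>40)&(H<90)&(S>80)&(Z>0.054))
t=cv2.imread('pics/top0.png')[185:285,350:460]; cv2.imwrite('pics/c1.png',cv2.resize(t,None,fx=6,fy=6,interpolation=cv2.INTER_CUBIC)[:600])
E
```

```text
footplate 1372
  med [ 0.5514 -0.0514  0.0059] min [ 0.4729 -0.1197  0.003 ] max [0.6452 0.0141 0.0195]
  rect [559.1 -53.9] [170.5 133.8] 0.8
foot tube top 180
  med [ 0.5591 -0.0548  0.0621] min [ 0.5432 -0.0713  0.0553] max [ 0.5756 -0.0387  0.0674]
  rect [559.8 -55.1] [30.1 30.4] 80.1
rack 363
  med [ 0.4964 -0.3223  0.0607] min [ 0.4256 -0.3787  0.0538] max [ 0.512  -0.2723  0.0655]
  rect [ 468.8 -325.3] [78.8 99.2] 6.4
rail far 189
  med [ 0.5031 -0.3182  0.0609] min [ 0.4937 -0.3707  0.0539] max [ 0.512  -0.2723  0.0649]
  rect [ 503.1 -321.5] [ 9.8 99.2] 6.4
rail near 174
  med [ 0.4345 -0.3259  0.0605] min [ 0.4256 -0.3787  0.0538] max [ 0.443  -0.2803  0.0655]
  rect [ 434.3 -329.6] [ 9.1 98.5] 6.5
redL 38
  med [ 0.6661 -0.0409  0.1875] min [ 0.6549 -0.0456  0.182 ] max [ 0.6804 -0.0386  0.1907]
  rect [667.6 -41.8] [25.8  6.6] 3.0
redR 44
  med [ 0.6716 -0.0796  0.1865] min [ 0.658  -0.084   0.1793] max [ 0.6827 -0.0759  0.1914]
  rect [670.4 -79.7] [24.4  6.8] 5.8
yelL 35
  med [ 0.6633 -0.1491  0.187 ] min [ 0.6501 -0.1538  0.1818] max [ 0.6761 -0.1467  0.1915]
  rect
[... 595 characters left out ...]
4
redA 143
  med [ 0.668  -0.045   0.1817] min [ 0.6571 -0.0858  0.1474] max [ 0.6811 -0.0383  0.1901]
  rect [670.5 -62.2] [24.1 46.4] 3.9
redB 172
  med [ 0.6716 -0.0844  0.1712] min [ 0.6599 -0.087   0.1437] max [ 0.6852 -0.0399  0.1893]
  rect [670.7 -63.9] [25.4 45.7] 5.7
yelA 261
  med [ 0.6629 -0.1533  0.1713] min [ 0.652  -0.1932  0.1309] max [ 0.6775 -0.1472  0.19  ]
  rect [ 658.8 -167.4] [48.  23.2] 68.1
yelB 240
  med [ 0.6678 -0.191   0.1694] min [ 0.6551 -0.1935  0.1314] max [ 0.6814 -0.1506  0.1895]
  rect [ 666.7 -172.4] [26.5 41.4] 5.7
rack 737
  med [ 0.4438 -0.3336  0.061 ] min [ 0.4269 -0.3826  0.0541] max [ 0.5151 -0.2746  0.0654]
  rect [ 471.  -328.4] [ 79.2 100.3] 6.6
```

View pics/c1.png

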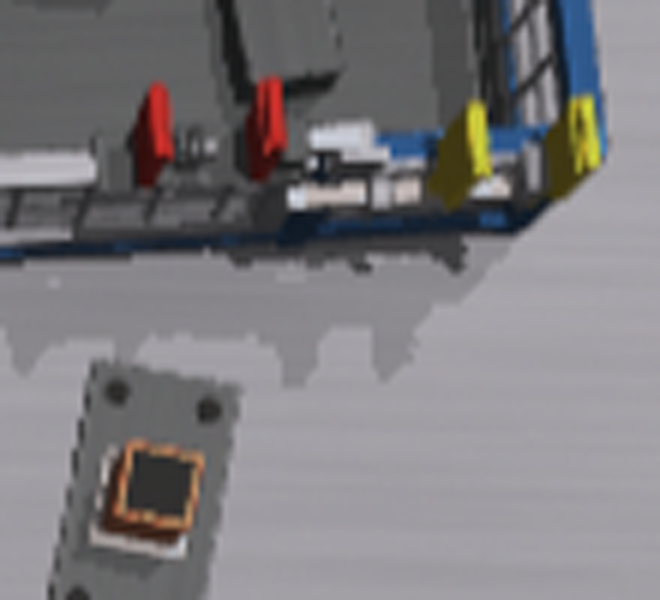

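```bash
cat > go.py <<'E'
import sys
from h import *
def st():
    s=ctrl.get_state(); R=Ro.from_rotvec(s['tool_rot']).as_matrix(); p=np.array(s['position'])
    return s,R,p,np.degrees(np.arctan2(R[1,0],R[0,0]))
if __name__=='__main__':
    s,R,p,phi=st()
    print('t %.2f p'%s['time'],p.round(4),'phi %.2f'%phi,'q',np.round(s['joint_positions'],2),'F',np.round(s['ft_force'],1),'w %.1fmm g %.1f'%(s['grip_width']*87,s['grip_force']))
    a=list(map(float,sys.argv[1:]))
    if a:
        x,y,z,f=a; Rt=Ro.from_euler('z',f,degrees=True).as_matrix()@np.diag([1,-1,-1.])
        print('shift tool mm',(R.T@(np.array([x,y,z])-p)*1000).round(1),'shift in target axes',(Rt.T@(np.array([x,y,z])-p)*1000).round(1),'turn deg',np.degrees(Ro.from_matrix(R.T@Rt).as_rotvec()).round(2))
E
python3 -m handwheel '[[0.087,0,0,0,0,0,-10.7],[0.087,0,0,0,0,0,-10.7],[0.087,0,0,0,0,0,-10.7],[0.087,0,0,0,0,0,-10.7],[0.087,0,0,0,0,0,-10.7],[0.087,0,0,0,0,0,-10.7],[0.087,0,0,0,0,0,-10.7],[0.087,0,0,0,0,0,-10.7],[0.087,0,0,0,0,0,-10.7],[0.087,0,0,0,0,0,-10.7],[0.087,0,0,0,0,0,0],[0.087,0,0,0,0,0,0]]'
python3 go.py 0.5595 -0.055 0.22 170
```

```text
time: 1.6
position: [0.2772, -0.5878, 0.2223]
tool_rot: [-1.276, -2.87, -0.001]
ft_force: [0.2, -0.3, 0.1]
grip_width: 1.001
grip_force: 0.0
t 1.60 p [ 0.2772 -0.5878  0.2223] phi 132.07 q [ 1.33  0.34 -0.32  1.44  0.11  1.38  1.75] F [ 0.2 -0.3  0.1] w 87.1mm g 0.0
shift tool mm [206.3 566.6   2.5] shift in target axes [-185.5  573.7    2.3] turn deg [ 2.000e-02 -2.000e-02 -3.793e+01]
```

```bash
python3 -m handwheel '[[0.087,0.0188,0.0515,0,0,0,0],[0.087,0.0188,0.0515,0,0,0,0],[0.087,0.0188,0.0515,0,0,0,0],[0.087,0.0188,0.0515,0,0,0,0],[0.087,0.0188,0.0515,0,0,0,0],[0.087,0.0188,0.0515,0,0,0,0],[0.087,0.0188,0.0515,0,0,0,0],[0.087,0.0188,0.0515,0,0,0,0],[0.087,0.0188,0.0515,0,0,0,0],[0.087,0.0188,0.0515,0,0,0,0],[0.087,0.0188,0.0515,0,0,0,0],[0.087,0,0,0,0,0,0]]'
python3 -m handwheel '[[0.087,0,0,0,0,0,-9.5],[0.087,0,0,0,0,0,-9.5],[0.087,0,0,0,0,0,-9.5],[0.087,0,0,0,0,0,-9.5],[0.087,0,0,0,0,0,0],[0.087,0,0,0,0,0,0]]'
python3 go.py 0.5595 -0.055 0.022 170
```

```text
time: 3.1
position: [0.5588, -0.0476, 0.2228]
tool_rot: [-1.261, -2.877, -0.005]
ft_force: [-0.6, 0.1, 0.3]
grip_width: 1.003
grip_force: 0.0
time: 3.85
position: [0.5574, -0.0545, 0.2225]
tool_rot: [-0.274, -3.13, 0.001]
ft_force: [0.1, -0.3, -0.2]
grip_width: 0.996
grip_force: 0.0
t 3.85 p [ 0.5574 -0.0545  0.2225] phi 170.01 q [ 0.78  0.21 -0.83  1.66  0.16  1.35  1.32] F [ 0.1 -0.3 -0.2] w 86.7mm g 0.0
shift tool mm [ -2.2  -0.  200.5] shift in target axes [-2.200e+00 -1.000e-01  2.005e+02] turn deg [-0.02 -0.01  0.01]
```

```bash
python3 -m handwheel '[[0.087,-0.002,0,0.03,0,0,0],[0.087,0,0,0.05,0,0,0],[0.087,0,0,0.05,0,0,0],[0.087,0,0,0.04,0,0,0],[0.087,0,0,0.02,0,0,0],[0.087,0,0,0.008,0,0,0],[0.087,0,0,0,0,0,0]]'
python3 go.py 0.5595 -0.055 0.022 170
python3 -m handwheel '[[0.03,0,0,0,0,0,0],[0.02,0,0,0,0,0,0],[0.02,0,0,0,0,0,0],[0.02,0,0,0,0,0,0],[0.02,0,0,0,0,0,0],[0.02,0,0,0,0,0,0],[0.02,0,0,0,0,0,0],[0.02,0,0,0,0,0,0]]' 30
```

```text
time: 4.72
position: [0.5602, -0.0543, 0.0253]
tool_rot: [0.268, 3.129, -0.0]
ft_force: [-1.2, -0.4, 0.9]
grip_width: 0.999
grip_force: 0.0
t 4.72 p [ 0.5602 -0.0543  0.0253] phi 170.23 q [ 0.69  0.42 -0.76  1.86  0.34  0.99  1.19] F [-1.2 -0.4  0.9] w 86.9mm g 0.0
shift tool mm [ 0.6 -0.8  3.3] shift in target axes [ 0.6 -0.8  3.3] turn deg [-0.    0.06  0.23]
time: 5.72
position: [0.5594, -0.0547, 0.0245]
tool_rot: [-0.267, -3.13, 0.001]
ft_force: [0.1, -1.6, 0.1]
grip_width: 0.343
grip_force: 30.0
```

```bash
python3 -m handwheel '[[0.02,0,0,-0.008,0,0,0],[0.02,0,0,-0.02,0,0,0],[0.02,0,0,-0.04,0,0,0],[0.02,0,0,-0.04,0,0,0],[0.02,0,0,-0.03,0,0,0],[0.02,0,0,-0.01,0,0,0],[0.02,0,0,0,0,0,0]]'
python3 go.py 0.470 -0.327 0.17 186.5
```

```text
time: 6.6
position: [0.5595, -0.0541, 0.1729]
tool_rot: [0.267, 3.129, -0.001]
ft_force: [-0.1, 0.2, -5.2]
grip_width: 0.342
grip_force: 30.0
t 6.60 p [ 0.5595 -0.0541  0.1729] phi 170.26 q [ 0.77  0.25 -0.83  1.72  0.2   1.26  1.3 ] F [-0.1  0.2 -5.2] w 29.7mm g 30.0
shift tool mm [  42.1 -284.1    3. ] shift in target axes [ 119.9 -261.     2.9] turn deg [ -0.03   0.04 -16.24]
```

```bash
python3 -m handwheel '[[0.02,0.0026,-0.0178,0,0,0,0],[0.02,0.0053,-0.0355,0,0,0,0],[0.02,0.0053,-0.0355,0,0,0,0],[0.02,0.0053,-0.0355,0,0,0,0],[0.02,0.0053,-0.0355,0,0,0,0],[0.02,0.0053,-0.0355,0,0,0,0],[0.02,0.0053,-0.0355,0,0,0,0],[0.02,0.0053,-0.0355,0,0,0,0],[0.02,0.0027,-0.0178,0,0,0,0],[0.02,0,0,0,0,0,-8.1],[0.02,0,0,0,0,0,-8.1],[0.02,0,0,0,0,0,0]]'
python3 -m handwheel '[[0.02,0,0,0.03,0,0,0],[0.02,0,0,0.03,0,0,0],[0.02,0,0,0,0,0,0],[0.02,0,0,0,0,0,0]]'
python3 go.py 0.470 -0.327 0.0845 186.5
python3 - <<'E'
from h import *
im,d=grab('side','s1'); cv2.imwrite('pics/s1c.png',cv2.resize(im[300:480,200:440],None,fx=3,fy=3))
E
```

```text
time: 8.1
position: [0.4697, -0.3257, 0.1716]
tool_rot: [0.177, -3.136, -0.003]
ft_force: [0.1, -0.0, -3.8]
grip_width: 0.342
grip_force: 30.0
time: 8.6
position: [0.4704, -0.327, 0.1135]
tool_rot: [-0.176, 3.136, -0.001]
ft_force: [0.5, 0.3, -3.7]
grip_width: 0.343
grip_force: 30.0
t 8.60 p [ 0.4704 -0.327   0.1135] phi -173.58 q [ 1.15  0.31 -0.69  1.76  0.21  1.15  2.08] F [ 0.5  0.3 -3.7] w 29.8mm g 30.0
shift tool mm [ 0.5  0.  29. ] shift in target axes [ 0.4  0.  29. ] turn deg [-0.03  0.06 -0.08]
```

View pics/s1c.png

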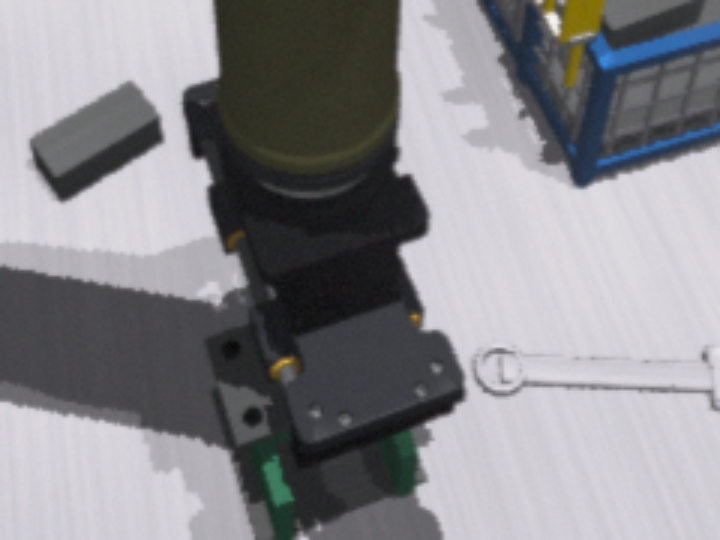

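The foot is held upright over the rack, with the rails below it at crop (270,480) and (400,460). I'll lower it slowly.

```bash
python3 -m handwheel '[[0.02,0,0,0.008,0,0,0],[0.02,0,0,0.008,0,0,0],[0.02,0,0,0.006,0,0,0],[0.02,0,0,0.003,0,0,0],[0.02,0,0,0,0,0,0],[0.02,0,0,0.001,0,0,0],[0.02,0,0,0.001,0,0,0],[0.02,0,0,0,0,0,0]]'
python3 -m handwheel '[[0.02,0,0,0.001,0,0,0],[0.02,0,0,0,0,0,0]]'
```

```text
time: 9.65
position: [0.4696, -0.3271, 0.0856]
tool_rot: [0.177, -3.137, 0.0]
ft_force: [-0.1, -0.5, -4.5]
grip_width: 0.343
grip_force: 30.0
time: 9.9
position: [0.4697, -0.3271, 0.0846]
tool_rot: [-0.177, 3.137, -0.0]
ft_force: [-0.5, -0.3, -4.2]
grip_width: 0.34
grip_force: 30.0
```

```bash
for i in 1 2; do python3 -m handwheel '[[0.02,0,0,0.0005,0,0,0],[0.02,0,0,0,0,0,0]]' | grep -E 'pos|force: \['; done
```

```text
position: [0.4697, -0.3271, 0.0845]
ft_force: [-0.9, 0.8, 0.3]
position: [0.4697, -0.327, 0.0845]
ft_force: [-3.7, 2.0, 5.6]
```

```bash
python3 -m handwheel '[[0.02,0,0,-0.0005,0,0,0],[0.036,0,0,0,0,0,0],[0.05,0,0,0,0,0,0],[0.07,0,0,0,0,0,0],[0.07,0,0,0,0,0,0],[0.07,0,0,-0.01,0,0,0],[0.07,0,0,-0.04,0,0,0],[0.07,0,0,-0.05,0,0,0],[0.07,0,0,-0.05,0,0,0],[0.07,0,0,-0.03,0,0,0],[0.07,0,0,0,0,0,0]]'
python3 go.py 0.6645 -0.168 0.26 184.9
```

```text
time: 11.78
position: [0.4712, -0.3276, 0.2678]
tool_rot: [-0.177, 3.132, -0.007]
ft_force: [0.5, 1.0, -0.5]
grip_width: 0.807
grip_force: 0.0
t 11.78 p [ 0.4712 -0.3276  0.2678] phi -173.53 q [ 1.18  0.19 -0.71  1.56  0.13  1.43  2.15] F [ 0.5  1.  -0.5] w 70.2mm g 0.0
shift tool mm [-210.   136.9    8. ] shift in target axes [-206.2  142.5    7.8] turn deg [-0.27  0.25  1.57]
```

```bash
python3 -m handwheel '[[0.08,-0.0105,0.007,0,0,0,1.5],[0.08,-0.026,0.017,0,0,0,0],[0.08,-0.026,0.017,0,0,0,0],[0.08,-0.026,0.017,0,0,0,0],[0.08,-0.026,0.017,0,0,0,0],[0.08,-0.026,0.017,0,0,0,0],[0.08,-0.026,0.017,0,0,0,0],[0.08,-0.026,0.017,0,0,0,0],[0.08,-0.0105,0.007,0,0,0,0],[0.08,0,0,0,0,0,0],[0.08,0,0,0,0,0,0]]' >/dev/null
python3 go.py 0.665 -0.176 0.147 184.9
python3 - <<'E'
from h import *
im,d=grab('side','s2'); cv2.imwrite('pics/s2c.png',cv2.resize(im[150:450,220:520],None,fx=2,fy=2))
E
```

```text
t 13.15 p [ 0.6593 -0.1783  0.2639] phi -175.14 q [ 0.74  0.48 -0.76  1.27  0.32  1.51  1.68] F [0.3 0.2 1. ] w 79.7mm g 0.0
shift tool mm [ -6.    1.9 116.9] shift in target axes [ -5.8   1.8 116.9] turn deg [-0.06 -0.06 -0.04]
```

View pics/s2c.png

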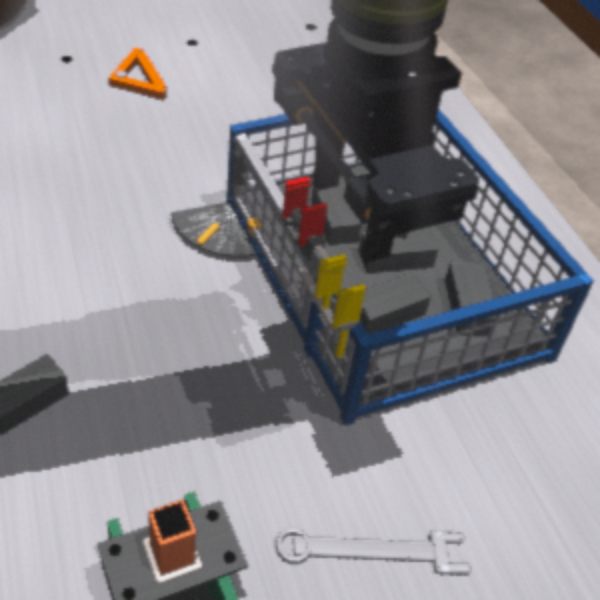

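The foot stands upright across both rails at crop (172,545). The tabs are free below the gripper. Descending.

```bash
python3 -m handwheel '[[0.08,-0.006,0.002,0.02,0,0,0],[0.08,0,0,0.03,0,0,0],[0.08,0,0,0.01,0,0,0],[0.08,0,0,0,0,0,0]]' | grep -E 'pos|force: \['
python3 -m handwheel '[[0.08,0,0,0.02,0,0,0],[0.08,0,0,0.02,0,0,0],[0.08,0,0,0.015,0,0,0],[0.08,0,0,0,0,0,0],[0.08,0,0,0,0,0,0]]' | grep -E 'pos|force: \['
python3 go.py 0.665 -0.176 0.147 184.9
```

```text
position: [0.6654, -0.1745, 0.2029]
ft_force: [0.1, 0.3, 0.7]
position: [0.6653, -0.176, 0.1482]
ft_force: [0.1, -4.1, -3.2]
t 14.32 p [ 0.6653 -0.176   0.1482] phi -175.11 q [ 0.73  0.55 -0.74  1.42  0.37  1.32  1.64] F [ 0.1 -4.1 -3.2] w 80.1mm g 2.1
shift tool mm [0.3 0.  1.2] shift in target axes [0.3 0.  1.2] turn deg [-0.1  -0.1  -0.01]
```

```bash
python3 -m handwheel '[[0.08,0,0,0,0,0,0]]' | grep -E 'pos|force|width'
python3 - <<'E'
from h import *
im,d=grab('side','s3'); cv2.imwrite('pics/s3c.png',cv2.resize(im[230:370,320:480],None,fx=4,fy=4))
E
```

```text
position: [0.6654, -0.1759, 0.1487]
ft_force: [-0.4, -5.4, -4.5]
grip_width: 0.917
grip_force: 2.6
```

View pics/s3c.png

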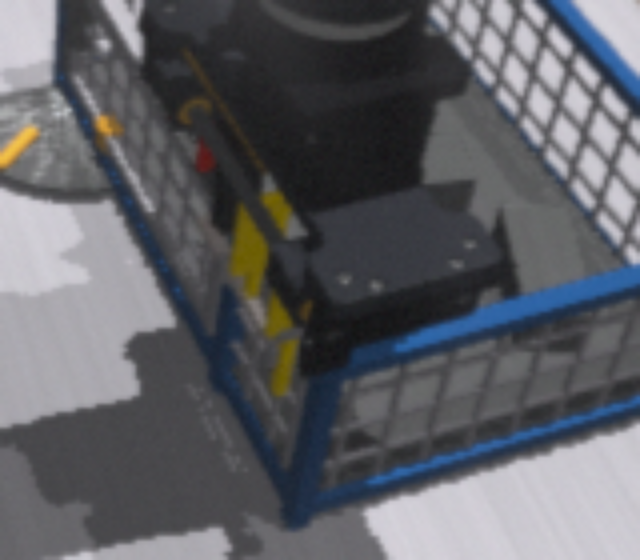

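The yellow tabs are between the fingers, but there is an unexplained 5 N side load. I'll check the height map from the starting images for what the fingers touch.

```bash
python3 - <<'E'
from h import *
for n in('top','side'):
    im,d=load(n+'0'); W=world(n,d); 
    m=(d>0)&(W[...,2]>.125)&(abs(W[...,0]-.665)<.03)&(W[...,1]<-.03)&(W[...,1]>-.24)
    p=W[m]; b=np.round((p[:,1]+.24)//.005).astype(int)
    for k in range(0,42):
        q=p[b==k]
        if len(q): print(n,round(-.24+.005*k,3),'zmax %.3f p90 %.3f x %.3f..%.3f n%d'%(q[:,2].max(),np.percentile(q[:,2],90),q[q[:,2]>.135][:,0].min() if (q[:,2]>.135).any() else 0,q[q[:,2]>.135][:,0].max() if (q[:,2]>.135).any() else 0,len(q)))
s=ctrl.get_state(); print(s['ft_force'],s['torque'],s['position'])
E
```

```text
top -0.21 zmax 0.133 p90 0.132 x 0.000..0.000 n11
top -0.2 zmax 0.132 p90 0.132 x 0.000..0.000 n1
top -0.195 zmax 0.187 p90 0.187 x 0.653..0.668 n7
top -0.19 zmax 0.191 p90 0.189 x 0.653..0.678 n62
top -0.185 zmax 0.188 p90 0.184 x 0.654..0.679 n80
top -0.18 zmax 0.145 p90 0.145 x 0.657..0.672 n33
top -0.175 zmax 0.134 p90 0.133 x 0.000..0.000 n16
top -0.17 zmax 0.133 p90 0.132 x 0.000..0.000 n9
top -0.155 zmax 0.192 p90 0.189 x 0.650..0.675 n22
top -0.15 zmax 0.190 p90 0.187 x 0.649..0.676 n105
top -0.145 zmax 0.179 p90 0.132 x 0.673..0.673 n20
top -0.14 zmax 0.135 p90 0.133 x 0.672..0.672 n15
top -0.135 zmax 0.135 p90 0.132 x 0.000..0.000 n13
top -0.13 zmax 0.152 p90 0.133 x 0.663..0.663 n12
top -0.125 zmax 0.159 p90 0.157 x 0.662..0.678 n17
top -0.12 zmax 0.160 p90 0.158 x 0.662..0.675 n18
top -0.115 zmax 0.160 p90 0.159 x 0.661..0.678 n22
top -0.11 zmax 0.160 p90 0.157 x 0.661..0.681 n26
top -0.105 zmax 0.154 p90 0.151 x 0.667..0.674 n16
top -0.1 zmax 0.155 p90 0.155 x 0.660..0.678 n18
top -0.095 zmax 0.157 p90 0.156 x 0.660..0.678 n24
top -0.09 zmax 0.155 p90 0.155 x 0.660..0.66
[... 1616 characters left out ...]
85 x 0.660..0.684 n72
side -0.085 zmax 0.189 p90 0.188 x 0.660..0.686 n153
side -0.08 zmax 0.188 p90 0.188 x 0.660..0.684 n6
side -0.075 zmax 0.138 p90 0.137 x 0.662..0.665 n4
side -0.07 zmax 0.138 p90 0.136 x 0.664..0.667 n7
side -0.065 zmax 0.150 p90 0.150 x 0.664..0.669 n15
side -0.06 zmax 0.153 p90 0.151 x 0.660..0.671 n17
side -0.055 zmax 0.153 p90 0.151 x 0.660..0.672 n23
side -0.05 zmax 0.188 p90 0.185 x 0.656..0.682 n102
side -0.045 zmax 0.190 p90 0.188 x 0.656..0.683 n117
side -0.04 zmax 0.187 p90 0.187 x 0.660..0.682 n7
side -0.035 zmax 0.137 p90 0.136 x 0.659..0.662 n3
[-0.20057649 -6.11099388 -3.83903622] [-1.34077683 -0.03797391  0.05224669] [ 0.6654037  -0.17594782  0.1486801 ]
```

The left finger's back is touching the strike housing (z up to .160, y≈-.128). Closing moves it away from there, so I'll squeeze now.

```bash
python3 -m handwheel '[[0.07,0,0,0,0,0,0],[0.055,0,0,0,0,0,0],[0.045,0,0,0,0,0,0]]' 20
python3 -m handwheel '[[0.035,0,0,0,0,0,0],[0.02,0,0,0,0,0,0],[0.02,0,0,0,0,0,0],[0.02,0,0,0,0,0,0],[0.02,0,0,0,0,0,0],[0.02,0,0,0,0,0,0]]' 20
python3 go.py
```

```text
time: 14.88
position: [0.6666, -0.1724, 0.1498]
tool_rot: [-0.138, 3.137, 0.002]
ft_force: [-0.8, 1.1, 0.2]
grip_width: 0.666
grip_force: 0.0
time: 15.62
position: [0.667, -0.1792, 0.1493]
tool_rot: [-0.13, 3.136, -0.009]
ft_force: [4.2, -5.6, -2.1]
grip_width: 0.294
grip_force: 20.0
t 15.62 p [ 0.667  -0.1792  0.1493] phi -175.25 q [ 0.74  0.55 -0.73  1.41  0.37  1.32  1.64] F [ 4.2 -5.6 -2.1] w 25.6mm g 20.0
```

Opening reads 25.6 mm, so the safety catch is fully back. Next: open a little, lift, and move to the latch. Because the bolts reach z .160, I'll grip with the tips at .163.

```bash
python3 -m handwheel '[[0.034,0,0,0,0,0,0],[0.044,0,0,0,0,0,0],[0.044,0,0,0,0,0,0],[0.044,0,0,-0.01,0,0,0],[0.044,0,0,-0.03,0,0,0],[0.044,0,0,-0.04,0,0,0],[0.044,0,0,-0.01,0,0,0],[0.06,0,0,0,0,0,0],[0.074,0,0,0,0,0,0]]'
python3 go.py 0.668 -0.053 0.163 184.9
python3 - <<'E'
from h import *
im,d=grab('top','t4'); W=world('top',d); hsv=cv2.cvtColor(im,cv2.COLOR_BGR2HSV); H,S,V=[hsv[...,i].astype(int) for i in range(3)]
im2,d2=grab('side','s4'); cv2.imwrite('pics/s4c.png',cv2.resize(im2[200:350,320:480],None,fx=4,fy=4))
E
```

```text
time: 16.75
position: [0.6653, -0.1742, 0.2375]
tool_rot: [0.136, -3.136, -0.001]
ft_force: [-0.7, 0.3, -0.6]
grip_width: 0.649
grip_force: 0.0
t 16.75 p [ 0.6653 -0.1742  0.2375] phi -175.04 q [ 0.73  0.5  -0.76  1.3   0.34  1.47  1.66] F [-0.7  0.3 -0.6] w 56.5mm g 0.0
shift tool mm [-13.4 120.5  74.5] shift in target axes [-13.1 120.6  74.5] turn deg [ 0.03 -0.13  0.06]
```

View pics/s4c.png

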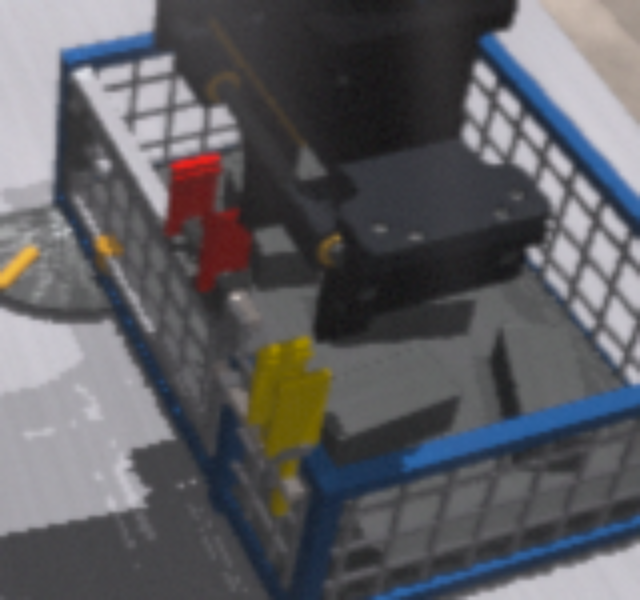

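The yellow tabs now stand close together (crop 265,390 and 300,410), and the red pair is untouched.

```bash
python3 -m handwheel '[[0.074,-0.0014,0.0125,0,0,0,0],[0.074,-0.003,0.027,0,0,0,0],[0.074,-0.003,0.027,0,0,0,0],[0.074,-0.003,0.027,0,0,0,0],[0.074,-0.003,0.027,0,0,0,0],[0.074,0,0,0,0,0,0],[0.074,0,0,0.02,0,0,0],[0.074,0,0,0.02,0,0,0],[0.074,0,0,0.02,0,0,0],[0.074,0,0,0.014,0,0,0],[0.074,0,0,0,0,0,0],[0.074,0,0,0,0,0,0]]'
python3 go.py 0.668 -0.053 0.163 184.9
```

```text
time: 18.35
position: [0.6694, -0.0529, 0.1656]
tool_rot: [-0.136, 3.138, 0.0]
ft_force: [-0.4, -0.5, 0.7]
grip_width: 0.851
grip_force: 0.0
t 18.35 p [ 0.6694 -0.0529  0.1656] phi -175.04 q [ 0.6   0.51 -0.78  1.45  0.36  1.33  1.46] F [-0.4 -0.5  0.7] w 74.0mm g 0.0
shift tool mm [1.4 0.1 2.6] shift in target axes [1.4 0.1 2.6] turn deg [0.   0.06 0.06]
```

Clear of contact. Squeezing the latch.

```bash
python3 -m handwheel '[[0.06,0.001,0,0.003,0,0,0],[0.045,0,0,0,0,0,0],[0.03,0,0,0,0,0,0],[0.02,0,0,0,0,0,0],[0.02,0,0,0,0,0,0],[0.02,0,0,0,0,0,0],[0.02,0,0,0,0,0,0],[0.02,0,0,0,0,0,0]]' 40
python3 go.py 0.668 -0.0516 0.163 184.9
```

```text
time: 19.35
position: [0.6681, -0.0524, 0.1623]
tool_rot: [-0.137, 3.138, 0.001]
ft_force: [1.1, -0.5, 0.2]
grip_width: 0.295
grip_force: 40.0
t 19.35 p [ 0.6681 -0.0524  0.1623] phi -175.01 q [ 0.6   0.51 -0.78  1.45  0.36  1.33  1.46] F [ 1.1 -0.5  0.2] w 25.7mm g 40.0
shift tool mm [ 0.1  0.8 -0.7] shift in target axes [ 0.1  0.8 -0.7] turn deg [0.03 0.03 0.09]
```

Fully squeezed at 25.7 mm. I'll start the swing with 3 rows of 4° to check the forces.

```bash
python3 -m handwheel '[[0.02,0.0056,0.0001,0,0,0,2],[0.02,0.0112,0.0004,0,0,0,4],[0.02,0.0112,0.0004,0,0,0,4],[0.02,0,0,0,0,0,0]]'
python3 - <<'E'
from go import *
s,R,p,phi=st(); h=np.array([.6542,.1088]); v=p[:2]-h
print(p,phi%360,'r',np.hypot(*v),'gate deg',-85.1-np.degrees(np.arctan2(v[1],v[0])), 'F tool',R.T@s['ft_force'])
E
```

```text
time: 19.85
position: [0.6398, -0.0519, 0.1623]
tool_rot: [0.138, 3.137, 0.001]
ft_force: [2.8, 2.8, -2.0]
grip_width: 0.293
grip_force: 40.0
[ 0.63983315 -0.05186606  0.16230425] 174.97134993783376 r 0.16130712978891934 gate deg 10.00982963012926 F tool [-2.51478645  3.05201702  1.98999974]
```

```bash
cat > gs.py <<'E'
from go import *
s,R,p,phi=st(); h=np.array([.6542,.1088]); v=p[:2]-h
print(p,phi%360,'r',np.hypot(*v),'gate deg',(-85.1-np.degrees(np.arctan2(v[1],v[0])))%360, 'F tool',R.T@s['ft_force'],np.round(s['joint_positions'],2))
E
python3 -m handwheel '[[0.02,0.0112,0.0004,0,0,0,4],[0.02,0.0112,0.0004,0,0,0,4],[0.02,0.0112,0.0004,0,0,0,4],[0.02,0.0112,0.0004,0,0,0,4],[0.02,0.0112,0.0004,0,0,0,4],[0.02,0.0112,0.0004,0,0,0,4],[0.02,0.0112,0.0004,0,0,0,4],[0.02,0.0112,0.0004,0,0,0,4],[0.02,0,0,0,0,0,0]]'; python3 gs.py
```

```text
time: 20.98
position: [0.5584, -0.0189, 0.1622]
tool_rot: [0.993, 2.978, 0.005]
ft_force: [5.5, 4.7, -3.2]
grip_width: 0.295
grip_force: 40.0
[ 0.5583851  -0.018852    0.16222344] 143.11392574398877 r 0.15961054964952157 gate deg 41.791696007836364 F tool [-1.51038195  7.05556616  3.25091255] [ 0.63  0.23 -0.73  1.74  0.16  1.23  0.79]
```

```bash
python3 -m handwheel '[[0.02,0.0112,0.0014,0,0,0,4],[0.02,0.0112,0.0009,0,0,0,4],[0.02,0.0112,0.0004,0,0,0,4],[0.02,0.0112,0.0004,0,0,0,4],[0.02,0.0112,0.0004,0,0,0,4],[0.02,0.0112,0.0004,0,0,0,4],[0.02,0.0112,0.0004,0,0,0,4],[0.02,0.0112,0.0004,0,0,0,4],[0.02,0,0,0,0,0,0]]'; python3 gs.py
```

```text
time: 22.1
position: [0.5064, 0.052, 0.1622]
tool_rot: [1.775, 2.589, 0.004]
ft_force: [7.2, 1.6, -4.2]
grip_width: 0.293
grip_force: 40.0
[0.50644541 0.05201114 0.16218789] 111.13792523586699 r 0.15829211168905807 gate deg 73.87594290154769 F tool [-1.11646337  7.23752117  4.23307095] [ 0.54  0.11 -0.73  1.86  0.08  1.2   0.16]
```

```bash
python3 -m handwheel '[[0.02,0.0112,0.0014,0,0,0,4],[0.02,0.0112,0.0009,0,0,0,4],[0.02,0.0112,0.0004,0,0,0,4],[0.02,0.0112,0.0004,0,0,0,4],[0.02,0.0056,0.0001,0,0,0,2],[0.02,0,0,0,0,0,0],[0.02,0,0,0,0,0,0]]'; python3 gs.py
python3 - <<'E'
from h import *
grab('top','t5');grab('side','s5'); cv2.imwrite('pics/c5.png',np.hstack([cv2.resize(cv2.imread('pics/%s5.png'%k),(400,300)) for k in 'ts']))
E
```

```text
time: 22.98
position: [0.4965, 0.1006, 0.1622]
tool_rot: [2.161, 2.28, 0.001]
ft_force: [2.2, 1.7, 0.1]
grip_width: 0.288
grip_force: 40.1
[0.49654001 0.10056649 0.1621867 ] 93.08283252087251 r 0.15787483709961 gate deg 91.91054585219294 F tool [ 1.614923    2.27201365 -0.13949866] [ 0.47  0.11 -0.75  1.86  0.08  1.21 -0.26]
```

View pics/c5.png

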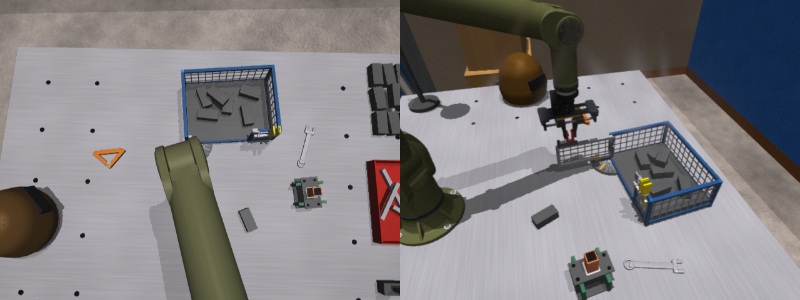

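View pics/s5.png

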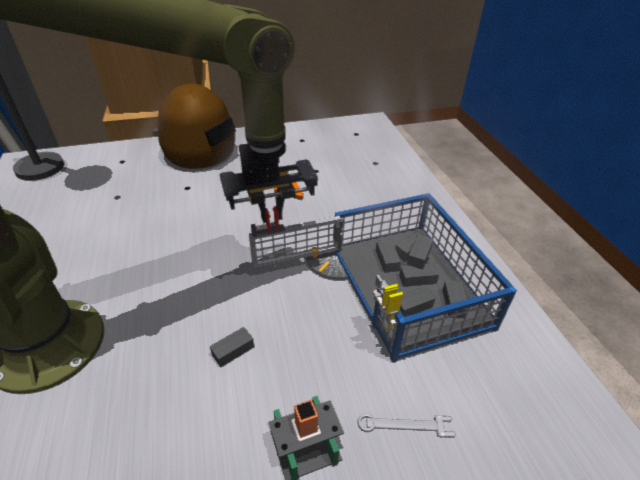

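The side view shows the gate from (252,228) to (340,222), standing out from the tote, with the gripper on the red tabs. The yellow catch is shut up and the foot is on both rails at (306,420). One numeric check before handing in.

```bash
python3 -m handwheel '[[0.02,0,0,0,0,0,0],[0.02,0,0,0,0,0,0],[0.02,0,0,0,0,0,0],[0.02,0,0,0,0,0,0]]' | grep -E 'posi|force|width'
python3 - <<'E'
from h import *
im,d=load('side5') if 0 else load('s5'); W=world('side',d); v,u=np.mgrid[0:480,0:640]; Z=W[...,2]
m=(u>248)&(u<332)&(v>215)&(v<275)&(d>0)&(Z>.05)&(Z<.135)&(abs(W[...,1]-.1)<.05)
p=W[m][:,:2].astype(np.float32); vx,vy,x,y=cv2.fitLine(p,cv2.DIST_HUBER,0,.01,.01).ravel(); print('gate dir deg',np.degrees(np.arctan(vy/vx)),x,y,len(p),p.min(0),p.max(0))
m=(u>265)&(u<345)&(v>395)&(v<460)&(d>0)&(Z>.061)&(Z<.071); print('plate',cv2.minAreaRect((W[m][:,:2]*1000).astype(np.float32)),Z[m].mean())
E
```

```text
position: [0.4965, 0.1005, 0.1622]
ft_force: [4.5, 2.1, 0.3]
grip_width: 0.291
grip_force: 40.1
gate dir deg 4.3988976 0.5352044 0.098244004 1239 [0.442345   0.08424866] [0.6372337  0.11434394]
plate ((473.3320007324219, -328.2428894042969), (110.6003189086914, 98.59039306640625), 5.639859199523926) 0.06691307775751122
```

```bash
python3 -c "from bench import ctrl; print(ctrl.close_job())"
```

```text
the job is handed in; nothing more can be done
None
```

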